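# Build up the carton column at the oil packing bench

### The arm

A 7-joint arm with a two-finger parallel gripper is mounted at the origin on the work surface. World frame = base frame: x ahead of the robot, y to its left, z up, the work surface at z = 0. Lengths are in m, angles in rad, forces in N, time in s.
With the tool pointing down it reaches from about 0.425 to 1.025 m from the base axis. Payload 9.4 kg.
Tool frame: the origin (TCP) lies midway between the tips of the shut fingers; the grasp point (between the pads) lies 19 mm behind it; z points along the fingers, y is the line along which they close (so a half turn about z gives the same grasp; the last joint's range is limited). The gripper opens to 85 mm and grips with 20 to 120 N. Pads are 22 mm wide; open, the fingers measure 114 mm over their backs; the gripper's body (76 mm by 85 mm) begins 54 mm behind the grasp point. The pads swing forward as they close: fully open they stand 13 mm farther back than shut.
Start: joints at [-1.357, 0.599, -0.003, 1.599, 0.002, 0.943, -0.08], TCP at [0.208, 0.695, 0.231] pointing down, gripper open.
Joint ranges: [-2.57, 2.57], [-0.35, 1.97], [-1.29, 1.29], [0.11, 2.56], [-1.05, 4.19], [0.11, 1.86], [-2.63, 2.63]. Speed limits (rad/s): [2.22, 2.22, 3.01, 3.01, 3.14, 3.14, 3.14].

### API

Orientations are given as a rotation vector (axis times angle).
In Python, from bench import ctrl gives the robot as it stands. Calls block until the motion is done:
- ctrl.move_to(position, orientation): joint-space move of the TCP to a pose.
- ctrl.move_linear(position, attitude=None, v=0.15, f_stop=None): straight line of the TCP; attitude=None keeps the orientation; v is the mean speed in m/s. With f_stop (N) it stops when the force on the tool has changed by that much, and returns True; else False.
- ctrl.movej(angles): joint-space move.
- ctrl.gripper_to(opening, grasp_force=None): opening from 0.0 (shut) to 1.0 (fully open); grasp_force is the grip in N (None keeps the last); returns when the fingers have stopped.
- ctrl.sleep(seconds).
- ctrl.inverse_kinematics(position, orientation): joint angles nearest the present ones, or None.
- ctrl.get_state(): the state.
- ctrl.read_camera(name): name is "scene" or "top" or "wrist"; returns a dict with "color" (384x512x3 uint8, red, green, blue), "depth" (384x512 float32, m along the optical axis (not along the pixel's ray), 0 where there is no reading), "vertical_fov" (degrees; the focal length in pixels is half the picture's height over the tangent of half this angle, whatever the lens; pixels are square), "cx", "cy" (the principal point, pixels), "k1" (the pictures are not rectified: a ray, as slopes to the right and down, at radius r is drawn at 1 + k1 r^2 times it, then the intrinsics apply), "cam_to_world" (4x4, takes a point from camera to world coordinates). Camera axes: x right, y down, z forward; pixel columns grow to the right and rows downward; lengths in m; the calibration is good to about 2 mm. A picture is of the moment at which its call begins.
A pose or a line that the arm cannot do raises ctrl.MotionError and nothing moves.
- ctrl.finish_job(): hands the job in; it is judged then, once.
Trained networks look in the newest picture that a camera, given by its name, has taken for a name from the list of things; names that differ only in an ending like _2 or _b are one class to them, and where a whole thing is asked for, a point or a joint stands for the part that bears it (a point fixed in the world has none). Each returns a list of dicts, best first, with "conf" (0 to 1); they miss things now and then, are a little off and sometimes report something else, mostly with a low value. They report only what shows in the picture. A call takes as long as a camera call.
- ctrl.boxes_of(camera, label): "location" ([x, y, z] in m, in the coordinates of the camera as it stood for that picture, good to about 4 mm: the middle of the surface that is visible of it).
- ctrl.mark_of(camera, label): "location" ([x, y, z] in m, in the coordinates of the camera as it stood for that picture, good to about 4 mm: a listed point, or the origin of a listed thing).
The state is a dict: "t": time; "qpos": joint angles; "joint_velocities": joint speeds; "joint_torque": joint torques, N m; "eef_pos": TCP position; "orientation": TCP orientation; "ft_force": force on the tool from outside, world axes, zero at the start; "ft_torque": the same for the moment, N m; "opening": opening from 0.0 (shut) to 1.0 (fully open); "grip_force": force on a finger pad.
Only numpy, scipy, OpenCV 4.12 (cv2) and the standard library are available. Lean on these libraries where they do the work, as an engineer would, in place of code of your own. Each camera call takes 0.05 s, during which the arm holds its last target. There are 200 camera calls.

### The job

Take the steel marker off the first carton on the small pallet and hang it astride the bar of the rail, then build the column up with the two cartons from the sloping chute: the thicker one first, the thinner one on top, each set down gently, lying flat and squarely in line with the one below. Leave the column's first carton where it stands and do not disturb the bottles or the tape roll.

Things in the scene. Friction and masses are not known exactly. Their poses are not given: they have to be found in the camera images.
- base_carton: first carton of the column: closed brown cardboard box 150 (x) x 58 (y) x 60 mm (z), standing on the small pallet; origin at the centre of its underside, x along its length, z up. It stays there.
- marker: marker: inverted U of 3 mm sheet steel, 80 mm long (x), 40 mm wide outside (y), 34 inside, 70 tall (z), open below and at both ends; it stands on the base carton. Origin at the centre of its open underside, x along the channel, z up. Hung up, the underside of its top (67 mm above the origin) rests on the bar, one leg on either side.
- thick_carton: thicker loose carton: closed brown cardboard box 150 (x) x 58 (y) x 54 mm (z), lying on the chute in either lane, its length running uphill; origin at the centre of its underside, x along its length (uphill on the chute), z normal to its top.
- thin_carton: thinner loose carton: like the thick one, 150 x 58 x 36 mm, lying in the other lane of the chute; origin at the centre of its underside, same axes.
- chute: fixed roller chute with yellow frame, sloping 27 degrees down towards the robot; bed 280 mm along the slope (its x direction is uphill) and 290 mm wide (y). The bed's middle is 115 mm above the origin, which lies on the table. A lip across the lower end, 20 mm proud, holds the cartons; side rails 10 mm proud. Lanes at y = +62 and -62 mm.
- pallet: fixed small wooden pallet 240 (x) x 150 (y) x 20 mm under the column; origin at the centre of its underside.
- rail: fixed marker rail: a horizontal round steel bar, 14 mm diameter, along x between two square grey posts at x = -130 and +130 mm (14 mm thick, 162 mm tall); origin on the table below the middle of the bar.
- bar_mid (a point): middle of the rail's bar, on its axis, 150 mm above the table; axes as the rail's.
- bottle_a: standing dark oil bottle, 58 mm diameter, 190 mm tall, to be left alone; origin at the centre of its underside.
- bottle_b: second such bottle, to be left alone.
- tape_roll: roll of tape lying flat, 92 mm diameter, 48 mm tall, to be left alone; origin at the centre of its underside.

How it is judged:
By the outcome, as a careful person would: the job done as asked, in the order asked, and still so for the second after the job is handed in, with the robot touching nothing.
It also fails if it takes over 72 s, if anything falls off the work surface, if the arm or the gripper's body presses on something with over 40 N, if the wrist force passes 120 N, or if a joint passes its speed limit or range.

## Working session

There is one attempt and no reset: what is moved stays moved. The work goes in short steps, each a Python script; the robot and the scene stay as the last script left them, time stands still between calls to the robot, and variables do not carry over. Pictures are saved under pics/ and viewed, at most 10 in all, crops included, and the job is handed in when it is done.

```bash
ls; mkdir -p pics; cat > h.py <<'E'
import numpy as np, cv2
from bench import ctrl
from scipy.spatial.transform import Rotation as R
def cam(name):
    c=ctrl.read_camera(name); return c
def save(c,fn,crop=None,s=1.0):
    im=c["color"][:,:,::-1]
    if crop: im=im[crop[1]:crop[3],crop[0]:crop[2]]
    cv2.imwrite("pics/"+fn,cv2.resize(im,None,fx=s,fy=s))
def K(c):
    h,w=c["color"].shape[:2]; f=h/2/np.tan(np.radians(c["vertical_fov"])/2)
    return np.array([[f,0,c["cx"]],[0,f,c["cy"]],[0,0,1.]]),np.array([c["k1"],0,0,0.])
def rays(c,uv):
    k,d=K(c); p=cv2.undistortPoints(np.array(uv,float).reshape(-1,1,2),k,d).reshape(-1,2)
    return np.c_[p,np.ones(len(p))]
def cloud(c):
    h,w=c["depth"].shape; u,v=np.meshgrid(np.arange(w),np.arange(h))
    r=rays(c,np.c_[u.ravel(),v.ravel()])*c["depth"].reshape(-1,1)
    return w2(c,r).reshape(h,w,3)
def w2(c,p): T=np.array(c["cam_to_world"]); return np.asarray(p)@T[:3,:3].T+T[:3,3]
def tri(c1,p1,c2,p2):
    A=[];b=[]
    for c,p in((c1,p1),(c2,p2)):
        T=np.array(c["cam_to_world"]);d=T[:3,:3]@rays(c,[p])[0];d/=np.linalg.norm(d)
        M=np.eye(3)-np.outer(d,d);A.append(M);b.append(M@T[:3,3])
    return np.linalg.lstsq(np.vstack(A),np.hstack(b),rcond=None)[0]
E
python3 - <<'E'
from h import *
names="base_carton marker thick_carton thin_carton chute pallet rail bar_mid bottle_a tape_roll".split()
for n in("scene","top"):
    c=cam(n); save(c,n+"0.png",s=1.5)
    print(n,c["vertical_fov"],c["k1"],np.round(c["cam_to_world"],3).tolist(),(c["depth"]>0).mean())
    for l in names:
        for f in (ctrl.boxes_of,ctrl.mark_of):
            print(l,f.__name__,[(round(d["conf"],2),np.round(w2(c,d["location"]),3).tolist()) for d in f(n,l)[:3]])
print(ctrl.get_state())
E
```

```text
pics
scene 49.47992006238471 0.014089077502668863 [[-0.136, 0.846, -0.515, 1.089], [0.991, 0.119, -0.066, 0.062], [0.005, -0.519, -0.855, 0.903], [0.0, 0.0, 0.0, 1.0]] 0.9959564208984375
base_carton call [(0.56, [0.615, -0.1, 0.077])]
base_carton call [(0.92, [0.564, -0.109, 0.018])]
marker call [(0.85, [0.574, -0.099, 0.146])]
marker call [(0.84, [0.565, -0.104, 0.082])]
thick_carton call [(0.62, [0.562, 0.339, 0.137])]
thick_carton call [(0.85, [0.539, 0.351, 0.086]), (0.46, [0.564, -0.36, 0.146])]
thin_carton call [(0.89, [0.545, 0.225, 0.127])]
thin_carton call [(0.66, [0.521, 0.228, 0.088])]
chute call [(0.93, [0.66, 0.285, 0.14]), (0.4, [0.793, -0.078, 0.12])]
chute call [(0.74, [0.591, 0.281, -0.001])]
pallet call [(0.75, [0.583, -0.122, 0.024])]
pallet call [(0.31, [0.565, -0.105, 0.08])]
rail call [(0.95, [0.602, -0.361, 0.111])]
rail call []
bar_mid call [(0.83, [0.598, -0.361, 0.111])]
bar_mid call [(0.62, [0.565, -0.364, 0.144])]
bottle_a call [(0.84, [0.787, 0.013, 0.125]), (0.65, [0.791, -0.075, 0.117])]
bottle_a call [(0.8, [0.779, -0.085, -0.0]), (0.76, [0.768, 0.011,
[... 1406 characters left out ...]
: 2.1, 'qpos': array([-1.35674843,  0.59929216, -0.00250513,  1.59942522,  0.00181814,
        0.9429149 , -0.07981305]), 'joint_velocities': array([ 0.00191294, -0.00020185,  0.00061989, -0.00016905,  0.00078145,
        0.00058632,  0.00038358]), 'joint_torque': array([-1.87362739e-04, -7.76199317e+01,  1.56361554e+00, -2.58379215e+01,
        1.24144202e-02,  2.05956414e-03,  1.02910278e-05]), 'eef_pos': array([0.20783906, 0.69454994, 0.23127131]), 'orientation': array([ 4.55054021e-01,  3.10840475e+00, -6.46738331e-05]), 'ft_force': array([-0.8448595 ,  0.33078885,  0.41993148]), 'ft_torque': array([-0.01711535, -0.02305995,  0.03118658]), 'grip_force': 0.0, 'opening': 1.000339200509941}
```

View images.

View pics/top0.png

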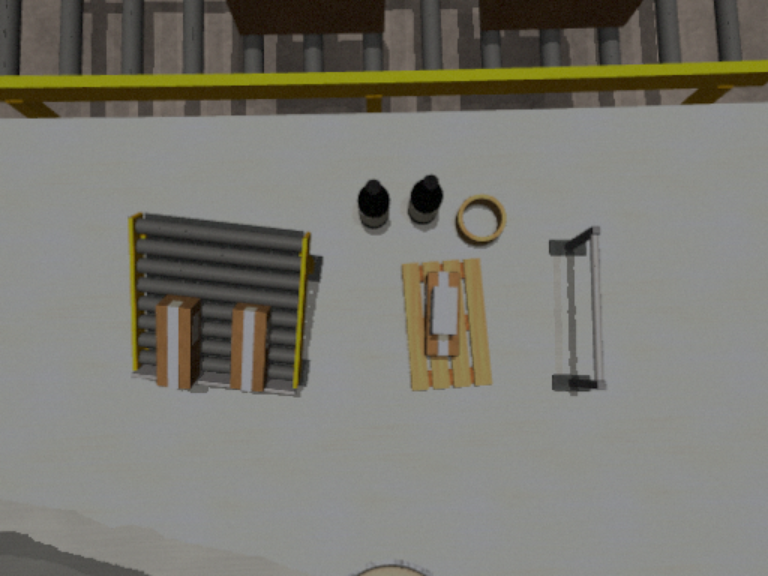

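View pics/scene0.png

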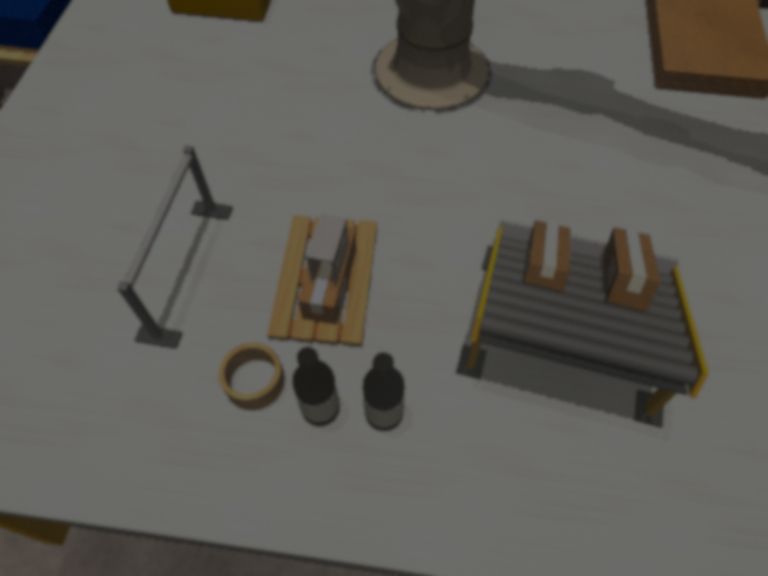

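```bash
cat >> h.py <<'E'
def rect(P,z0,ctr,rad,tol=0.008,nrm=None):
    """min-area rect of points near height z0 around ctr; returns centre, yaw of long side, size, median z"""
    m=(abs(P[...,2]-z0)<tol)&(np.hypot(P[...,0]-ctr[0],P[...,1]-ctr[1])<rad)
    k=cv2.connectedComponentsWithStats(m.astype(np.uint8))
    m=k[1]==1+np.argmax(k[2][1:,4])
    Q=P[m]; return fin(Q[:,:2])+(round(float(np.median(Q[:,2])),4),int(m.sum()))
def fin(q):
    (c,s,a)=cv2.minAreaRect((q*1000).astype(np.float32)); s=list(s)
    if s[0]<s[1]: s=s[::-1];a+=90
    a=(a+90)%180-90
    return np.round(np.array(c)/1000,4).tolist(),round(a,2),np.round(s,1).tolist()
def tilted(P,ctr,th=27,h0=None,bedrot=None,zr=(0.09,0.2)):
    """top face of a carton on the chute near ctr (3d): robust plane, then rect in the plane"""
    m=(np.linalg.norm(P-ctr,axis=-1)<0.1)
    Q=P[m]; n=np.array(bedrot)[:,2]; s=Q@n
    h=np.dot(ctr,n); hist,e=np.histogram(s,bins=np.arange(h-.012,h+.012,.002)); 
    pk=e[np.argmax(hist)]+.001
    mm=m.copy(); mm[m]=abs(s-pk)<.005
    k=cv2.connectedComponentsWithStats(mm.astype(np.uint8)); mm=k[1]==1+np.argmax(k[2][1:,4])
    Q=P[mm]; c0=Q.mean(0); u,S,v=np.linalg.svd(Q-c0,full_matrices=False); nn=v[2]*np.sign(v[2][2])
    r=fin((Q@bedrot)[:,:2]); c=np.array(bedrot)@np.r_[r[0],np.median(Q@n)]
    return np.round(c,4).tolist(),r[1],r[2],'n',np.round(nn,3).tolist(),len(Q)
def bar(P):
    m=(abs(P[...,2]-.154)<.006)&(abs(P[...,1]+.36)<.05)&(abs(P[...,0]-.565)<.115); Q=P[m]
    l=cv2.fitLine(Q[:,:2].astype(np.float32),cv2.DIST_HUBER,0,.001,.001).ravel()
    return np.round(l,4).tolist(),'y@.565',round(float(l[3]+(.565-l[2])*l[1]/l[0]),4),np.round(np.percentile(Q,[50,95],axis=0)[:,2],4).tolist(),len(Q)
E
python3 - <<'E'
from h import *
for n in("scene","top"):
    c=cam(n); P=cloud(c)
    print(n,"marker",rect(P,.15,(.564,-.102),.07))
    print("base",rect(P,.08,(.564,-.105),.1))
    print("bar",bar(P))
    # chute yaw from the bed plane
    m=(abs(P[...,0]-.66)<.06)&(abs(P[...,1]-.283)<.11); Q=P[m]; v=np.linalg.svd(Q-Q.mean(0),full_matrices=False)[2][2]; v*=np.sign(v[2])
    print("bed n",v,"slope",np.degrees(np.arccos(v[2])),"uphill yaw",np.degrees(np.arctan2(-v[1],-v[0])))
    x=np.array([0,0,1])-v*v[2]; x/=np.linalg.norm(x); B=np.c_[x,np.cross(v,x),v]
    print("thick",tilted(P,np.array([.527,.344,.135]),bedrot=B)); print("thin",tilted(P,np.array([.514,.232,.123]),bedrot=B))
    print('bed h',np.median(Q@v))
c=cam("wrist"); print(np.round(c["cam_to_world"],3).tolist(),c["vertical_fov"],c["k1"])
E
```

```text
scene marker ([0.5652, -0.1036], -4.92, [82.5, 40.5], 0.1488, 563)
base ([0.5675, -0.1083], -2.74, [151.6, 58.6], 0.079, 732)
bar ([0.9988999962806702, -0.04690000042319298, 0.5952000021934509, -0.3580000102519989], 'y@.565', -0.3566, [0.1545, 0.1579], 590)
bed n [0.9975552  0.01019205 0.06913565] slope 86.03565652507787 uphill yaw -179.4146275356036
thick ([0.5221, 0.3238, 0.1044], -42.55, [116.4, 45.9], 'n', [0.997, -0.016, 0.079], 162)
thin ([0.5245, 0.2959, 0.0722], -81.14, [45.7, 10.6], 'n', [0.62, -0.07, 0.781], 62)
bed h 0.6856470907475214
top marker ([0.5638, -0.1049], -4.15, [79.5, 40.7], 0.151, 510)
base ([0.5654, -0.1098], -2.34, [148.9, 57.8], 0.0809, 647)
bar ([0.9991000294685364, -0.04259999841451645, 0.5400000214576721, -0.3547999858856201], 'y@.565', -0.3559, [0.1563, 0.1594], 504)
bed n [-0.45031603  0.04796598  0.89157991] slope 26.92754596457883 uphill yaw -6.080007565039569
thick ([0.5145, 0.3525, 0.1354], -2.01, [150.9, 58.4], 'n', [-0.451, 0.054, 0.891], 1246)
thin ([0.5054, 0.2335, 0.1195], -1.66, [152.1, 58.6], 'n', [-0.449, 0.064, 0.891], 1207)
bed h -0.15103674365598846
[[0.288, 0.923, 0.257, 0.143], [0.958, -0.277, -0.077, 0.715], [-0.0, 0.268, -0.963, 0.373], [0.0, 0.0, 0.0, 1.0]] 71.60970831727731 -0.061240704130280973
```

```bash
cat >> h.py <<'E'
def down(yaw,flip=0): return (R.from_euler('z',yaw+180*flip,degrees=True)*R.from_euler('y',180,degrees=True)).as_rotvec()
def chuteB(P,xr=(.6,.72),yr=(.17,.39)):
    m=(P[...,0]>xr[0])&(P[...,0]<xr[1])&(P[...,1]>yr[0])&(P[...,1]<yr[1])&(P[...,2]>.08); Q=P[m]
    v=np.linalg.svd(Q-Q.mean(0),full_matrices=False)[2][2]; v*=np.sign(v[2])
    x=np.array([0,0,1])-v*v[2]; x/=np.linalg.norm(x); return np.c_[x,np.cross(v,x),v],np.median(Q@v)
E
python3 - <<'E'
from h import *
s=[]
ctrl.move_to([.47,.29,.32],down(-7)); ctrl.sleep(.15)
c=cam("wrist"); save(c,"w_chute.png"); P=cloud(c); np.save("Pch.npy",P)
B,h=chuteB(P); print("B",np.round(B,3).tolist(),h)
B0=np.c_[[.8865,-.0945,.4529],[.106,.9943,0],[-.45,.048,.8916]]
from numpy.linalg import qr
n=np.array([-.4503,.048,.8916]);n/=np.linalg.norm(n);x=np.array([0,0,1])-n*n[2];x/=np.linalg.norm(x);B0=np.c_[x,np.cross(n,x),n]
for nm,p in(("thick",[.5145,.3525,.1354]),("thin",[.5054,.2335,.1195])): print(nm,tilted(P,np.array(p),bedrot=B0), np.dot(n,p)+.15104)
ctrl.move_to([.51,-.2,.33],down(-3)); ctrl.sleep(.15)
c=cam("wrist"); save(c,"w_col.png"); P=cloud(c)
print("marker",rect(P,.15,(.564,-.104),.07)); print("base",rect(P,.08,(.566,-.109),.1)); print("bar",bar(P))
for nm in("scene",):
    c=cam(nm);P=cloud(c)
    for nm,p in(("thick",[.5145,.3525,.1354]),("thin",[.5054,.2335,.1195])): print(nm,tilted(P,np.array(p),bedrot=B0))
print(ctrl.get_state()["t"],ctrl.get_state()["qpos"])
E
```

```text
B [[0.879, 0.129, -0.459], [-0.115, 0.992, 0.06], [0.463, 0.0, 0.887]] -0.1558743372284142
thick ([0.5147, 0.3533, 0.1331], -1.64, [151.8, 58.6], 'n', [-0.447, 0.063, 0.892], 5037) 0.05700444898102415
thin ([0.5059, 0.2331, 0.1171], -1.91, [150.5, 58.6], 'n', [-0.446, 0.066, 0.892], 4634) 0.041213933597926924
marker ([0.5647, -0.1044], -4.34, [80.5, 41.4], 0.1489, 1858)
base ([0.5656, -0.1092], -2.9, [151.9, 58.5], 0.079, 1947)
bar ([0.9983000159263611, -0.05849999934434891, 0.5232999920845032, -0.3544999957084656], 'y@.565', -0.357, [0.1548, 0.1566], 1347)
thick ([0.5167, 0.3527, 0.1332], -1.95, [154.6, 57.9], 'n', [-0.447, 0.057, 0.893], 838)
thin ([0.5077, 0.2318, 0.1173], -1.49, [154.2, 57.1], 'n', [-0.445, 0.065, 0.893], 784)
6.275 [ 0.03131166  0.28587271  0.3108801   1.90105657 -0.1049028   0.97033493
  1.909242  ]
```

View pics/w_col.png

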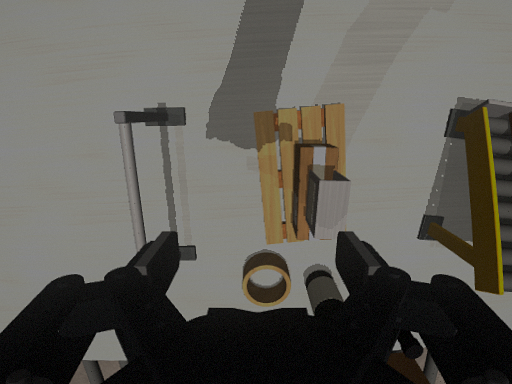

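```bash
python3 - <<'E'
from h import *
o=down(-4.4)
ctrl.move_linear([.5646,-.1044,.24],o,v=.3)
ctrl.move_linear([.5646,-.1044,.108],v=.2)
ctrl.gripper_to(0.0,40); s=ctrl.get_state(); print(s["opening"],s["grip_force"],s["eef_pos"],s["t"])
ctrl.move_linear([.5646,-.1044,.215],v=.15)
ctrl.move_linear([.566,-.3565,.215],down(-2.7),v=.25)
ctrl.sleep(.2)
c=cam("scene"); save(c,"hang.png",(40,60,300,300),2.2)
c=cam("wrist"); save(c,"hangw.png",s=1.2)
s=ctrl.get_state(); print(s["opening"],s["grip_force"],s["eef_pos"],s["ft_force"],s["t"])
E
```

```text
0.4600834919172231 39.7023431584239 [ 0.5649939  -0.10439013  0.10885768] 8.1917
0.463131703871476 40.31094655394554 [ 0.56636126 -0.35560463  0.21517068] [-0.25772005 -0.13867588 -0.8516875 ] 10.5167
```

View pics/hang.png

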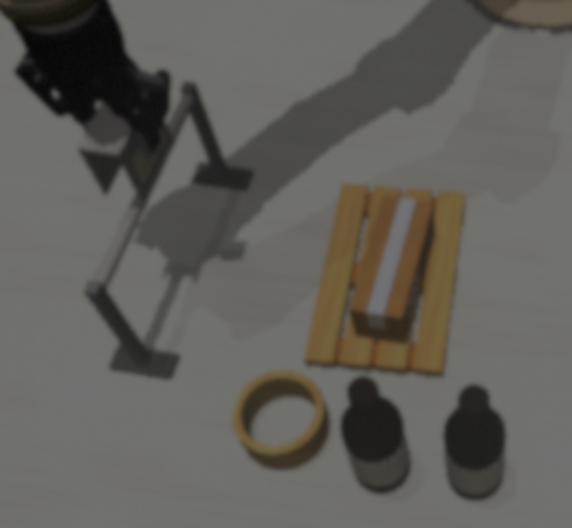

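The marker is in the grip above the bar, around (125,155). The base carton still stands in place with its top free. Next I lower the marker onto the bar.

```bash
python3 - <<'E'
from h import *
ctrl.move_linear([.566,-.357,.135],v=.12)
print(ctrl.move_linear([.566,-.357,.108],v=.03,f_stop=5))
s=ctrl.get_state(); print(s["eef_pos"],s["ft_force"],s["t"])
ctrl.gripper_to(.72); ctrl.sleep(.2)
ctrl.move_linear([.566,-.357,.25],v=.2)
c=cam("scene"); save(c,"hung.png",(40,60,300,300),2.2);P=cloud(c)
print("base",rect(P,.08,(.566,-.109),.1))
try: print("marker",rect(P,.16,(.566,-.357),.06,tol=.006))
except Exception as e: print(e)
c=cam("top");P=cloud(c)
print("base",rect(P,.08,(.566,-.109),.1))
print(ctrl.get_state()["t"])
# IK check for chute
n=np.array([-.4485,.06,.8917]);n/=np.linalg.norm(n)
E
```

```text
True
[ 0.56605345 -0.35702253  0.11876612] [-0.07695542  0.32038761  6.89113533] 11.9333
base ([0.5668, -0.108], -2.64, [154.0, 58.7], 0.0789, 1347)
marker ([0.567, -0.3561], -1.87, [117.7, 43.9], 0.1586, 648)
base ([0.5654, -0.1097], -2.41, [149.3, 57.6], 0.0812, 1211)
13.3833
```

View pics/hung.png

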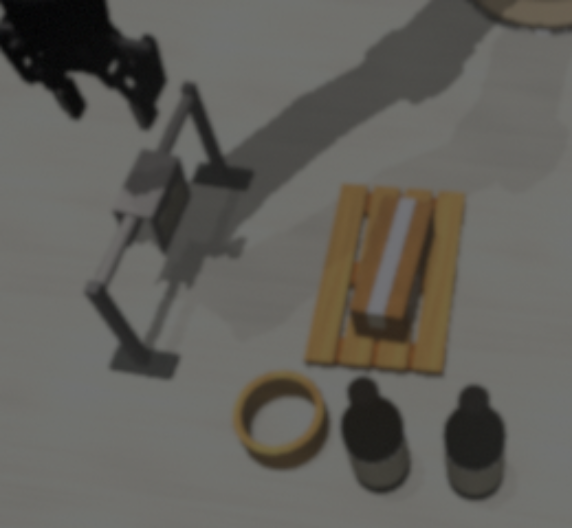

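The marker hangs astride the bar at (150,185), and the base carton has not moved. Next is the thick carton.

```bash
cat >> h.py <<'E'
CH=R.from_euler('z',-7.9,degrees=True)*R.from_euler('y',-26.9,degrees=True)
NV=CH.apply([0,0,1]); OC=(CH*R.from_euler('y',180,degrees=True)).as_rotvec()
BASE=np.array([.5658,-.109]); YAW=-2.6
def pick(top,D,force):
    top=np.array(top)
    for h in(.09,-D): print(ctrl.inverse_kinematics(top+NV*h,OC))
    ctrl.move_linear([.50,top[1]-.02,.33],down(-7.9),v=.35)
    ctrl.gripper_to(1.0)
    ctrl.move_linear(top+NV*.09,OC,v=.25)
    print("hit",ctrl.move_linear(top-NV*D,v=.12,f_stop=12))
    s=ctrl.get_state(); print(s["eef_pos"],top-NV*D,s["ft_force"])
    ctrl.gripper_to(0.0,force); s=ctrl.get_state(); print("grip",s["opening"],s["grip_force"],s["ft_force"],s["t"])
    ctrl.move_linear(top+NV*(.08-D),v=.12)
    s=ctrl.get_state(); print("lift",s["opening"],s["grip_force"],s["ft_force"],s["t"])
    ctrl.move_linear([.53,top[1]-.06,.30],down(-5),v=.2)
E
python3 - <<'E'
from h import *
pick([.5150,.3530,.1340],.046,55)
ctrl.move_linear([*BASE,.20],down(YAW),v=.25); ctrl.sleep(.2)
s=ctrl.get_state(); print(s["opening"],s["eef_pos"],s["ft_force"],s["ft_torque"],s["t"])
c=cam("scene"); save(c,"t1.png",(140,60,400,300),2.2); np.save("Ps.npy",cloud(c))
c=cam("top"); np.save("Pt.npy",cloud(c)); P=cloud(c)
c=cam("wrist"); save(c,"t1w.png"); np.save("Pw.npy",cloud(c))
E
```

```text
[-1.40917372  0.47504707  0.62407369  2.18375751  0.39212394  0.32802393
  0.20072612]
[-1.1434156   0.68751063  0.41551629  2.17995159  1.20272805  0.13758622
 -0.59933249]
hit False
[0.53557566 0.35018938 0.0929834 ] [0.53561448 0.3501395  0.09297731] [-0.97477771 -0.58418052  0.51894731]
grip 0.6723085929067847 59.03914511203766 [-3.96084897  0.2730664   6.02245528] 19.775
lift 0.6728024412008116 59.9359005689621 [ 1.11594967  0.30874215 -4.77704506] 20.5917
0.674210968329232 [ 0.56594093 -0.10814652  0.20020452] [-1.29864506  1.20034311 -3.75218779] [-0.0142293   0.01189845 -0.01865224] 24.075
```

View pics/t1.png

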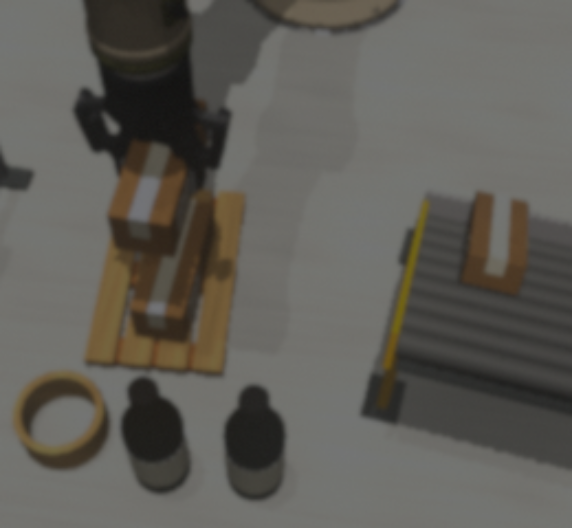

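View pics/t1w.png

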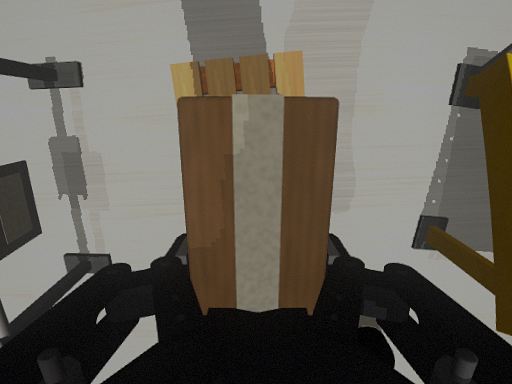

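The thick carton is held straight: in the wrist view it spans columns 178–338 with its near edge at row 97. I check its pitch and offset from the depth data before placing it.

```bash
cat >> h.py <<'E'
def inhand(P,ztop,tcp,yaw):
    L=(P-np.r_[tcp[:2],0])@R.from_euler('z',yaw,degrees=True).as_matrix()
    m=(abs(L[...,2]-ztop)<.02)&(abs(L[...,1])<.036)&(L[...,0]>-.1)&(L[...,0]<-.012); Q=L[m]
    A=np.c_[Q[:,:2],np.ones(len(Q))]; k=np.linalg.lstsq(A,Q[:,2],rcond=None)[0]
    g=abs(Q[:,2]-A@k)<.003; Q=Q[g]; k=np.linalg.lstsq(A[g],Q[:,2],rcond=None)[0]
    ym=[];xs=np.arange(-.07,-.03,.004)
    for x in xs:
        q=Q[abs(Q[:,0]-x)<.002][:,1]; ym.append((q.min()+q.max())/2)
    e=[Q[abs(Q[:,1]-y)<.002][:,0].min() for y in np.arange(-.02,.021,.005)]
    print("pitch,roll deg",np.degrees(k[:2]),"z at tcp",k[2],"near edge x",np.median(e),"y mid",np.mean(ym),"yaw",np.degrees(np.polyfit(xs,ym,1)[0]))
E
python3 - <<'E'
from h import *
inhand(np.load("Pw.npy"),.246,[.56594093,-.10814652],YAW)
E
```

```text
pitch,roll deg [ 0.0638631  -0.02204526] z at tcp 0.24504068306079807 near edge x -0.07532327235869123 y mid 0.0006653900532193627 yaw -0.27350910741096374
```

```bash
cat >> h.py <<'E'
def place(z):
    ctrl.move_linear([*BASE,z+.012],down(YAW),v=.12); ctrl.sleep(.2)
    print("touch",ctrl.move_linear([*BASE,z-.006],v=.015,f_stop=4))
    s=ctrl.get_state(); print(s["eef_pos"],s["ft_force"],s["t"])
    ctrl.gripper_to(.85); ctrl.sleep(.1)
    ctrl.move_linear([*BASE,z+.14],v=.2)
E
python3 - <<'E'
from h import *
place(.088)
ctrl.move_linear([.52,-.02,.33],v=.3); ctrl.sleep(.1)
c=cam("top");P=cloud(c);print("thick",rect(P,.134,(.566,-.109),.1))
c=cam("wrist");P=cloud(c);print("thick w",rect(P,.134,(.566,-.109),.1)); save(c,"t2w.png")
c=cam("scene");P=cloud(c);print("thick s",rect(P,.134,(.566,-.109),.1)); save(c,"t2.png",(140,60,400,300),2.2)
n=np.array([-.4503,.048,.8916]);n/=np.linalg.norm(n);x=np.array([0,0,1])-n*n[2];x/=np.linalg.norm(x);B0=np.c_[x,np.cross(n,x),n]
print("thin",tilted(P,np.array([.506,.233,.118]),bedrot=B0), ctrl.get_state()["t"])
E
```

```text
touch True
[ 0.56573932 -0.10898918  0.08828694] [-1.20844503 -0.67694778  6.07781047] 26.2Traceback (most recent call last):
  File "<stdin>", line 4, in <module>
  File "h.py", line 31, in rect
    m=k[1]==1+np.argmax(k[2][1:,4])
              ~~~~~~~~~^^^^^^^^^^^^
    return _wrapfunc(a, 'argmax', axis=axis, out=out, **kwds)
    return bound(*args, **kwds)
ValueError: attempt to get argmax of an empty sequence
```

Most likely the arm blocks the top camera here. I use the other two cameras.

```bash
python3 - <<'E'
from h import *
c=cam("wrist");save(c,"t2w.png");Pw=cloud(c)
c=cam("scene");P=cloud(c);save(c,"t2.png",(140,60,400,300),2.2)
n=np.array([-.4503,.048,.8916]);n/=np.linalg.norm(n);x=np.array([0,0,1])-n*n[2];x/=np.linalg.norm(x);B0=np.c_[x,np.cross(n,x),n]
for f in (lambda:rect(Pw,.134,(.566,-.109),.1),lambda:rect(P,.134,(.566,-.109),.1),lambda:tilted(P,np.array([.506,.233,.118]),bedrot=B0),lambda:tilted(Pw,np.array([.506,.233,.118]),bedrot=B0)):
    try: print(f())
    except Exception as e: print(e)
s=ctrl.get_state();print(s["eef_pos"],s["t"])
E
```

```text
([0.5656, -0.1078], -2.89, [151.9, 58.9], 0.1331, 4182)
([0.5665, -0.1079], -2.43, [152.3, 59.1], 0.1329, 1459)
([0.5068, 0.2318, 0.1168], -1.26, [155.3, 57.2], 'n', [-0.445, 0.061, 0.893], 784)
([0.5064, 0.232, 0.1172], -1.59, [151.5, 60.1], 'n', [-0.449, 0.048, 0.892], 4234)
[ 0.51990323 -0.02111954  0.32852534] 28.325
```

View pics/t2.png

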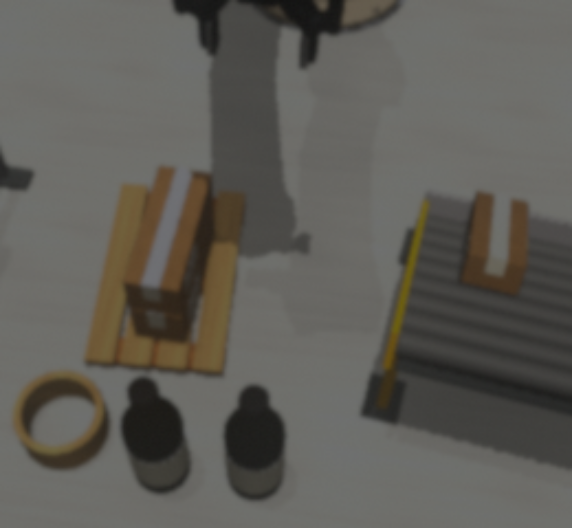

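The thick carton sits flat and in line on the base carton (column at about (165,250)). Next is the thin one.

```bash
python3 - <<'E'
from h import *
pick([.5060,.2325,.1177],.035,50)
ctrl.move_linear([*BASE,.24],down(YAW),v=.25); ctrl.sleep(.2)
s=ctrl.get_state(); print(s["opening"],s["eef_pos"],s["ft_force"],s["t"])
c=cam("wrist"); save(c,"n1w.png"); inhand(cloud(c),s["eef_pos"][2]+.035,s["eef_pos"],YAW)
E
```

```text
[-1.17576303  0.38561833  0.48385258  2.38182064  1.0342924   0.21299876
 -0.31284428]
[-0.0039112   0.86938    -1.10220361  2.31311215  1.66634532  1.11674614
 -0.8273619 ]
hit False
[0.5216182  0.23039314 0.08692443] [0.52168493 0.23032354 0.08648709] [ 0.64196392 -0.34886671 -0.1576566 ]
grip 0.6690323270161879 52.96424388885498 [-2.55929698  0.44168747  5.36803423] 33.1583
lift 0.6723576478971762 53.876851201057434 [-0.26648535 -0.61314266 -2.78810347] 33.975
0.6687038264789407 [ 0.56590831 -0.10781592  0.24030682] [-0.09068482  0.29796364 -2.56480065] 38.6583
pitch,roll deg [ 0.0297915  -0.09884624] z at tcp 0.2738888561566037 near edge x -0.07489690664353717 y mid 0.0009012261619952686 yaw -0.22346234927611247
```

View pics/n1w.png

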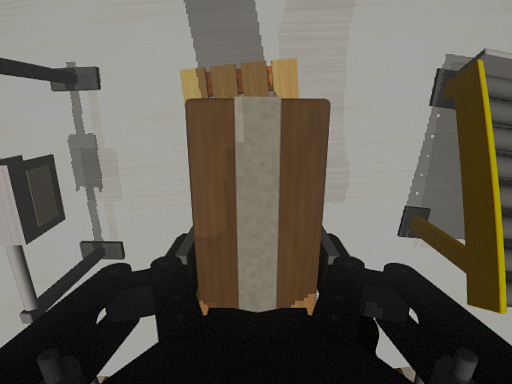

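The thin carton is held level and centred (columns 187–329, near edge at row 98). I place it now.

```bash
python3 - <<'E'
from h import *
place(.135)
ctrl.move_linear([.48,.05,.36],v=.3); ctrl.sleep(.3)
c=cam("wrist");Pw=cloud(c)
c=cam("scene");P=cloud(c);save(c,"end.png",(40,60,400,310),2)
for Q in(Pw,P):
    try: print(rect(Q,.17,(.566,-.109),.1))
    except Exception as e: print(e)
s=ctrl.get_state();print(s["eef_pos"],s["t"])
E
```

```text
touch True
[ 0.56577998 -0.1089823   0.13565953] [ 0.18417868 -0.83348989  6.50324711] 40.6083
([0.5486, -0.1072], -2.67, [118.4, 58.2], 0.1691, 2909)
([0.5665, -0.1077], -2.82, [152.8, 58.6], 0.1689, 1553)
[0.48016814 0.04946163 0.35959226] 43.075
```

View pics/end.png

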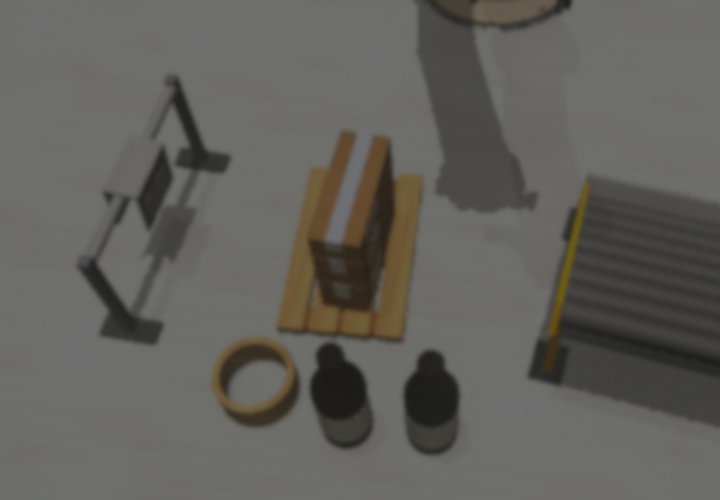

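The three cartons stand flush in one column (350,220). The marker hangs on the bar (140,180), and the bottles and tape roll have not moved.

```bash
python3 -c "
from bench import ctrl
print(ctrl.finish_job())"
```

```text
the job is handed in; nothing more can be done
None
```

The job is handed in at about 43 s: the marker hangs astride the bar, the thick then the thin carton stand flat and in line on the base carton, and the bottles and tape roll look undisturbed in the last picture.

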